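Hold a spice jar with a stuck cap in the squeeze-lever jar clamp

TASK

The dark-capped spice jar on the open worktop, right of the orange jar clamp, has a stuck cap: stand the jar upright on the clamp's board, in front of its grey V cradle, and let go of it. Then pump the clamp's two squeeze levers together, open and shut, until the round pad has advanced and presses the jar firmly into the cradle, without crushing it (about 20 newtons is right; 36 breaks it). Move the pad only with the levers, leave the other things alone, and finish while still holding the levers squeezed, because the pressure goes if they are let go.

Things in the scene. Friction and masses are not known exactly. Their poses are not given: they have to be found in the camera images.
- spice_brown: Spice jar with a dark brown cap and clear glass sides, 96 mm tall, about 0.11 kg: 44 mm in diameter up to 65 mm, narrowing to a shoulder, the cap (75 mm and up) 43 mm in diameter. It starts standing on the open worktop to the right of the clamp, in a row with the red-capped jar and the salt shaker (not the fixed jars in the far left corner). Origin: centre of its underside; z up.
- clamp: Jar clamp fixed to the worktop: wooden board 280 x 100 x 18 mm, orange housing (90 x 38 mm, top 98 mm above the worktop, middle at x = -85 mm) and grey V cradle (x = 80 to 115 mm, 74 mm wide, top 63 mm above the worktop). Origin on the worktop under the board, 15 mm off its middle; x points from housing to cradle (the way the pad pushes), z up. The rod's tail reaches x = -183 mm.
- cradle (a point): Where the jar's underside centre rests when pressed home into the V: on the board's top, 18 mm above the worktop, at clamp x = 67 mm; axes as the clamp. Set the jar down 3 to 8 mm short of it (towards the pad, -x) so that it does not land on the V; the pad pushes it home and the V centres it.
- squeeze_point (a point): Midpoint between the levers' two orange crossbars, 126 mm above the worktop, at clamp x = -85 mm; axes as the clamp. Each bar is 14 mm thick, 50 mm long along clamp y. Over their outsides along clamp x: 66 mm open, 32 mm shut. Squeeze from above, one finger outside each bar, closing along clamp x, fingertips above the housing (98 mm) and gears (107 mm).
- front_lever (a joint): Angle of the squeeze levers: 0 open (they spring back), 0.45 rad shut. Geared together, both turn equally towards each other: width over the outsides = 66 mm - 76 mm x angle. Springs and drag need about 5 N of each finger; with the pad pressing 20 N about 13 N each. Squeezed fully against the jar the pad can press 22 to 40 N, so close the last stroke bit by bit.
- push_rod: Steel rod with rungs and a round black pad (32 mm across) on a spring stem at its front. Origin: the rod's front end, on its axis, 55 mm above the worktop; axes as the clamp. Slides along clamp x; origin starts at clamp x = -33 to -13 mm, travel to 47 mm. Held by a drag of 6 N only: a pressing pad pushes it back until about 6 N is left when the levers are let go. Not to be moved by hand.
- pad_face (a point): Centre of the pad's front face, 26 mm ahead of the rod's origin when not compressed; starts about 32 to 52 mm from a seated jar. Levers drive it 30 mm per rad (13.5 mm a stroke) by a pawl on rungs 6 mm apart; opening slides the pawl back over the rungs and the rod stays. Open fully each time: a full stroke then gains 12 mm (the first 6 to 13).
- pad (a joint): How far the pad is pushed back into the rod by the jar, against a spring of 3 N per mm: 0 free, 3.3 mm = 10 N, 6.7 mm = 20 N, 10 mm = 30 N, 15 mm end of travel.
- spice_green: Spice jar with a red cap and green label, 45 mm across, 106 mm tall; leave it alone. Origin: centre of its underside.
- mug: Orange mug, 101 mm tall, standing right of and behind the clamp; leave it alone. Origin: centre of its underside.
- kitchen_timer: Red and white round kitchen timer, 65 mm across, behind the spice jars; leave it alone. Origin: centre of its underside.
- salt_shaker: Salt shaker with a light grey domed cap, 44 mm across, 90 mm tall; leave it alone. Origin: centre of its underside.
There are look-alikes about, which are no part of the job. What is shaped like the spice_brown but pink or yellow is not meant.

How it is judged:
By the outcome, as a careful person would: the job done as asked, in the order asked, and still so for the second after the job is handed in, while the arm keeps its last pose, push and grip.
It also fails if it takes over 72 s, if anything falls off the work surface, if the arm or the gripper's body presses on something with over 40 N, if the wrist force passes 120 N, or if a joint passes its speed limit or range.

ROBOT

A 6-joint arm with a two-finger parallel gripper is mounted at the origin on a cart in front of the work surface, level with it; the furniture and walls round the work are solid. World frame = base frame: x ahead of the robot, y to its left, z up, the work surface at z = 0. Lengths are in m, angles in rad, forces in N, time in s.
With the tool pointing down it reaches from about 0.3 to 0.875 m from the base axis. Payload 6.4 kg.
Tool frame: the origin (TCP) lies between the finger pads; the fingertips stand ctrl.tip_extent ahead of it and the grasp point (between the pads) is the TCP (ctrl.tip_extent is the distance from the TCP to the fingertips, in m); z points along the fingers, y is the line along which they close (so a half turn about z gives the same grasp; the last joint's range is limited). The gripper opens to 85 mm and grips with 20 to 120 N. Pads are 22 mm wide; open, the fingers measure 114 mm over their backs; the gripper's body (76 mm by 85 mm) begins 54 mm behind the grasp point. The pads swing forward as they close: fully open they stand 13 mm farther back than shut.
Start: joints at [0.953, 0.181, 1.607, -0, 1.354, -0.206], TCP at [0.23, 0.527, 0.229] pointing down, gripper open.
Joint ranges: [-2.99, 2.99], [-0.89, 2.07], [0.3, 2.58], [-1.14, 4.28], [0, 2.63], [-3.12, 3.12]. Speed limits (rad/s): [2.57, 2.57, 3.01, 3.14, 3.14, 3.14].

INTERFACE

Orientations are given as a unit quaternion [w, x, y, z].
In Python, from bench import ctrl gives the robot as it stands.
- The arm moves only by the tool send_rows, never from a script. Its arguments are lists of equal length, an entry for each row: "dr": the turn, a rotation vector about the tool's x, y, z in units of 6 degrees (1.0 is 6 degrees), a list of three; "xyz": the shift along the tool's x, y, z in cm, a list of three; "jaw": the opening in per cent of the stroke, from 0 (shut) to 100 (fully open). In form: {"dr": [[wx, wy, wz], ...], "xyz": [[dx, dy, dz], ...], "jaw": [jaw, ...]}. A call has exactly 8 rows; each row is the pose to reach, as a shift and turn from the pose commanded when the call began, along the tool's axes at that moment; what a row does not reach only later rows make up. A row lasts 1/8 s, in which the tool goes at most 62.5 mm and 10.7 degrees, less where a joint would pass 70% of its speed; a pose out of reach is approached as far as the arm can. A call with a gripper value outside its range is refused whole. The fingers move at their own pace and stop on an object; the grip force is fixed at half the most. Time passes only in rows, so rows that repeat a pose let the fingers close, or fill a call up. It gives the time, the measured TCP pose, the force, the opening and the grip force at its end, in the units of the state.
- ctrl.get_obs(): the state, without advancing time (a new reading comes with each control period).
- ctrl.camera(name): name is "scene" or "top" or "wrist"; returns the picture (480x640x3 uint8, red, green, blue); there is no depth.
- ctrl.calibration(name): a dict with "camera_matrix" (3x3 intrinsics, pixels), "D" ([k1, k2, p1, p2, k3] as OpenCV has them; the pictures are not rectified), "world_from_camera" (4x4, takes a point from camera to world coordinates). Camera axes: x right, y up, looking along -z (the intrinsics and any distortion apply to the point x, -y, -z); pixel columns grow to the right and rows downward; lengths in m; the calibration is good to about 2 mm. A picture is of the moment at which its call begins: read the wrist's pose just before it. calibration takes no time and is no camera call; for the wrist camera it gives the pose at the moment of the call.
- ctrl.hand_in(): hands the job in; it is judged then, once.
The state is a dict: "time_s": time; "q": joint angles; "dq": joint speeds; "joint_efforts": joint torques, N m; "eef_pos": TCP position; "eef_rot": TCP orientation; "wrist_force": force on the tool from outside, world axes, zero at the start; "torque": the same for the moment, N m; "opening": opening from 0.0 (shut) to 1.0 (fully open); "grasp_force": force on a finger pad.
Only numpy, scipy, OpenCV 4.12 (cv2) and the standard library are available. Lean on these libraries where they do the work, as an engineer would, in place of code of your own. Each camera call takes 0.05 s, during which the arm holds its last target. There are 200 camera calls.

## Working session

There is one attempt and no reset: what is moved stays moved. The work goes in short steps, Python scripts to look and compute and a tool call to move; the robot and the scene stay as the last step left them, time stands still between calls to the robot, and variables do not carry over. Pictures are saved under pics/ and viewed, at most 10 in all, crops included, and the job is handed in when it is done.

Besides the shell and the picture viewer there is one more tool, called after ">>>" as name(argument=value, ...) on one line, values as JSON. send_rows: Moves the arm, as the interface text tells. Its arguments: {"type":"object","properties":{"dr":{"type":"array","items":{"type":"array","items":{"type":"number"}}},"xyz":{"type":"array","items":{"type":"array","items":{"type":"number"}}},"jaw":{"type":"array","items":{"type":"number"}}},"required":["dr","xyz","jaw"]}

```bash
mkdir -p pics; ls
cat > h.py <<'E'
import numpy as np, cv2
from bench import ctrl
def snap(n,f):
    im=ctrl.camera(n); cv2.imwrite('pics/'+f,im[:,:,::-1]); return im
def ray(cal,uv):
    p=cv2.undistortPoints(np.array([[uv]],float),np.array(cal['camera_matrix']),np.array(cal['D'],float))[0,0]
    T=np.array(cal['world_from_camera']); return T[:3,3],T[:3,:3]@np.array([p[0],-p[1],-1])
def onz(cal,uv,z):
    o,d=ray(cal,uv); return o+d*(z-o[2])/d[2]
def proj(cal,P):
    T=np.linalg.inv(np.array(cal['world_from_camera'])); c=T[:3,:3]@np.array(P,float)+T[:3,3]
    return cv2.projectPoints(np.array([[c[0],-c[1],-c[2]]]),np.zeros(3),np.zeros(3),np.array(cal['camera_matrix']),np.array(cal['D'],float))[0][0,0]
E
python3 - <<'E'
from h import *
o=ctrl.get_obs(); print({k:np.round(v,3) for k,v in o.items()}, ctrl.tip_extent)
for n in('top','scene'):
    snap(n,n+'0.png'); print(n,np.round(ctrl.calibration(n)['world_from_camera'],3).tolist())
E
```

```text
pics
{'time_s': np.float64(0.0), 'q': array([ 0.953,  0.182,  1.608,  0.   ,  1.354, -0.206]), 'dq': array([-0.001,  0.001,  0.001,  0.002,  0.002,  0.001]), 'joint_efforts': array([-0.0000e+00, -4.4486e+01, -3.5134e+01, -0.0000e+00,  9.0000e-03,
        0.0000e+00]), 'eef_pos': array([0.23 , 0.526, 0.228]), 'eef_rot': array([-0.   ,  0.204,  0.979, -0.001]), 'wrist_force': array([-0.115, -0.08 ,  0.187]), 'torque': array([ 0.054, -0.005,  0.028]), 'grasp_force': np.float64(0.0), 'opening': np.float64(1.0)} 0.019
top [[-0.109, 0.953, -0.283, 0.145], [-0.994, -0.107, 0.023, -0.155], [-0.008, 0.284, 0.959, 1.421], [0.0, 0.0, 0.0, 1.0]]
scene [[0.869, 0.317, -0.38, 0.051], [-0.495, 0.563, -0.661, -0.997], [0.004, 0.763, 0.647, 0.914], [0.0, 0.0, 0.0, 1.0]]
```

View pics/top0.png

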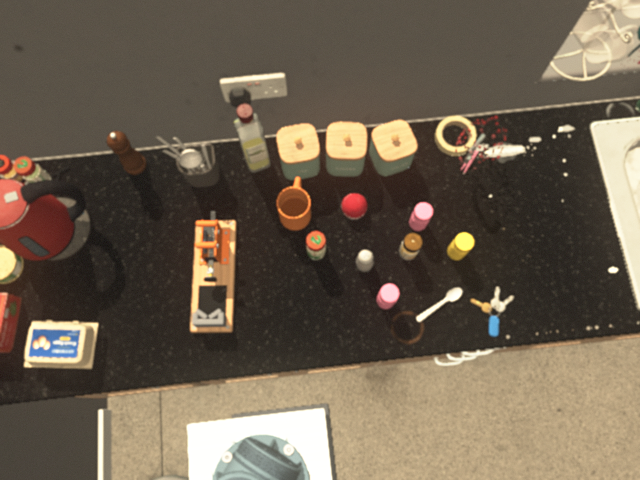

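View pics/scene0.png

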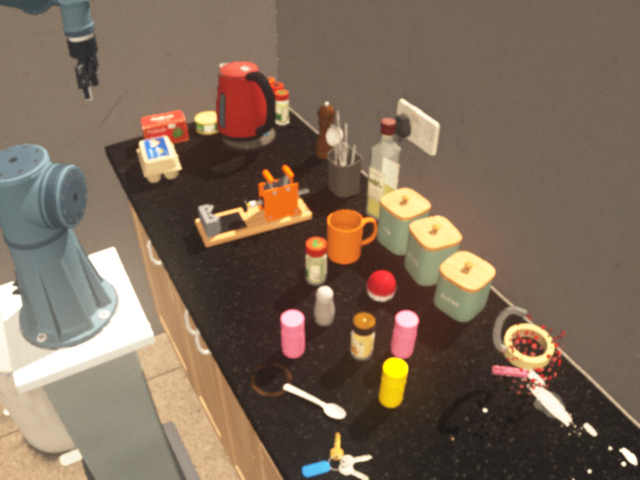

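The top view shows the brown jar at (411,243), with pink jars at (421,216) and (388,296), yellow at (460,246) and the salt shaker at (365,261). The clamp board runs (215,220)–(213,330), with the orange housing at the far end and the grey cradle near the robot. The scene view shows the brown cap at (363,322).

Run:
```python
from h import *
im=cv2.imread('pics/top0.png'); a=cv2.resize(im[200:350,170:320],None,fx=4,fy=4,interpolation=cv2.INTER_CUBIC)
cv2.imwrite('pics/c1.png',a)
b=cv2.resize(im[190:310,340:480],None,fx=3,fy=3,interpolation=cv2.INTER_CUBIC)
s=cv2.imread('pics/scene0.png'); c=cv2.resize(s[150:250,180:330],None,fx=4,fy=4,interpolation=cv2.INTER_CUBIC)
d=cv2.resize(s[290:380,270:430],None,fx=3,fy=3,interpolation=cv2.INTER_CUBIC)
W=np.zeros((600,800,3),np.uint8); 
W[:300,:300]=cv2.resize(im[200:350,170:320],(300,300),interpolation=cv2.INTER_CUBIC)
W=np.zeros((600,800,3),np.uint8)
W[:600,:300]=cv2.resize(im[210:340,180:245],(300,600),interpolation=cv2.INTER_CUBIC)
W[:330,300:800]=cv2.resize(s[160:252,188:327],(500,330),interpolation=cv2.INTER_CUBIC)
W[330:600,300:780]=d
cv2.imwrite('pics/c2.png',W)
cal=ctrl.calibration('top')
for n,p in dict(brown=(412,240),pink1=(423,211),pink2=(388,290),yel=(464,240),salt=(365,255),timer=(354,205),green=(316,239),mug=(294,205)).items(): print(n,onz(cal,p,.09).round(3))
for p in [(195,220),(236,220),(233,331),(190,331)]: print(onz(cal,p,.018).round(3))
```

```text
brown [ 0.505 -0.406  0.09 ]
pink1 [ 0.573 -0.444  0.09 ]
pink2 [ 0.392 -0.333  0.09 ]
yel [ 0.491 -0.528  0.09 ]
salt [ 0.481 -0.291  0.09 ]
timer [ 0.607 -0.281  0.09 ]
green [ 0.533 -0.181  0.09 ]
mug [ 0.623 -0.137  0.09 ]
[0.637 0.116 0.018]
[0.626 0.013 0.018]
[0.348 0.039 0.018]
[0.36  0.141 0.018]
```

View pics/c2.png

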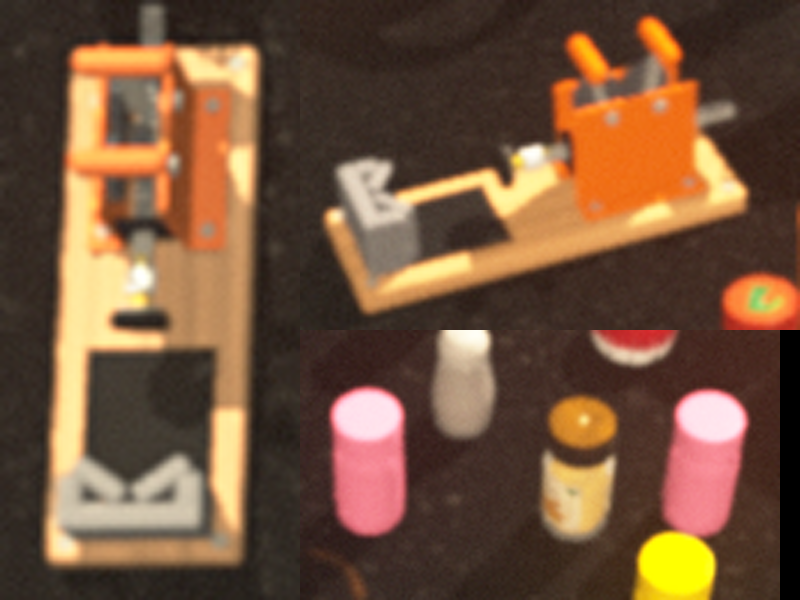

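The enlarged crops show the board corners at crop (70,47), (260,47), (243,565), (47,562). The lever bars are at (122,62) and (122,160), the pad at (140,320) and the V cradle at (135,495). The brown jar stands between the pink jars.

```bash
cat >> h.py <<'E'
def cl(C,Y,p): # clamp->world
    return np.array([C[0]+np.cos(Y)*p[0]-np.sin(Y)*p[1],C[1]+np.sin(Y)*p[0]+np.cos(Y)*p[1],p[2]])
E
python3 - <<'E'
from h import *
cal=ctrl.calibration('top'); sc=ctrl.calibration('scene')
T=lambda u,v:(180+u*65/300-.4,210+v*130/600-.4)
S=lambda u,v:(188+(u-300)*139/500-.4,160+v*92/330-.4)
P=[onz(cal,T(*p),.018) for p in [(70,47),(260,47),(243,565),(47,562)]]
m=np.mean(P,0); ax=(P[2]+P[3]-P[0]-P[1])/2; Y=np.arctan2(ax[1],ax[0]); print(np.round(P,3).tolist(),m,np.linalg.norm(ax),Y)
C=m[:2]+.015*np.array([np.cos(Y),np.sin(Y)]); print('C',C,Y,np.degrees(Y))
f,n=onz(cal,T(122,62),.126),onz(cal,T(122,160),.126); print('bars',f,n,(f+n)/2,'pred',cl(C,Y,(-.085,0,.126)))
S4=[S(325,222),S(368,310),S(745,208)]
print('scene corners',[onz(sc,p,.018 if i!=9 else 0).round(3).tolist() for i,p in enumerate(S4)])
print('pred scene px',[proj(sc,cl(C,Y,(a,b,.018))).round(1).tolist() for a,b in((.125,-.05),(.125,.05),(-.155,.05))],np.round(S4,1).tolist())
print('cradle',cl(C,Y,(.067,0,.018)),'pad px',T(140,320),'padface approx',onz(cal,T(140,326),.062))
# jar: cap top rims in both views
print('brown scene top',onz(sc,(270+(583-300)/3-.3,290+(420-330)/3-.3),.096))
im=cv2.imread('pics/top0.png'); hsv=cv2.cvtColor(im,cv2.COLOR_BGR2HSV); print(hsv[232:256:2,402:424:2,:].reshape(12,11,3).tolist()[2:6])
E
```

```text
[[0.638, 0.116, 0.018], [0.626, 0.013, 0.018], [0.346, 0.041, 0.018], [0.359, 0.142, 0.018]] [0.49235226 0.07814244 0.018     ] 0.2810290754678093 3.045850085392878
C [0.47742096 0.07957638] 3.045850085392878 174.5143549225733
bars [0.58917341 0.06978267 0.126     ] [0.53783979 0.07261368 0.126     ] [0.5635066  0.07119818 0.126     ] pred [0.56203168 0.07145069 0.126     ]
scene corners [[0.355, 0.129, 0.018], [0.346, 0.027, 0.018], [0.617, -0.001, 0.018]]
pred scene px [[194.0, 218.6], [204.9, 242.2], [311.8, 213.0]] [[194.5, 221.5], [206.5, 246.0], [311.3, 217.6]]
cradle [0.41072781 0.08598134 0.018     ] pad px (209.93333333333334, 278.93333333333334) padface approx [0.46757953 0.07954156 0.062     ]
brown scene top [ 0.5005632  -0.40769867  0.096     ]
[[[13, 76, 54], [14, 124, 66], [16, 163, 150], [16, 170, 186], [16, 171, 188], [16, 165, 173], [16, 172, 179], [16, 169, 195], [16, 172, 191], [16, 163, 111], [11, 79, 45]], [[10, 60, 51], [15, 149, 115], [16, 172, 184], [16, 172, 187], [16, 167, 177], [16, 167, 174], [16, 163, 164], [16, 165, 185], [16, 172, 196], [16, 168, 159], [12, 136, 60]], [[16, 75, 95], [16, 140, 148], [17, 172, 191], [16, 172, 194], [16, 167, 185], [20, 116, 233], [17, 141, 202], [16, 169, 175], [16, 165, 182], [16, 165, 170], [15, 146, 91]], [[19, 67, 190], [15, 147, 139], [16, 175, 203], [16, 172, 199], [16, 172, 196], [17, 141, 212], [17, 149, 207], [16, 171, 180], [16, 165, 173], [16, 163, 174], [16, 155, 99]]]
```

Run:
```python
import cv2,numpy as np
im=cv2.imread('pics/top0.png')
W=np.hstack([cv2.resize(im[220:270,395:430],(420,600),interpolation=cv2.INTER_CUBIC)]);cv2.imwrite('pics/c3.png',W)
```

```text
(no output)
```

View pics/c3.png

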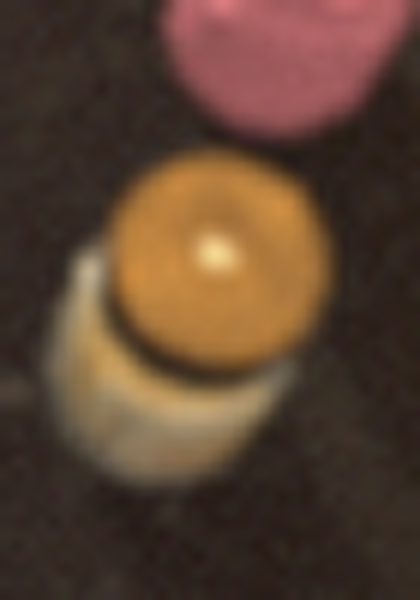

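The cap's centre is at crop (220,258), which is pixel (412.8,241). Both views put it at about (0.502,-0.407). The clamp yaw is 174.5° and the bars agree to 1.5 mm. The current tool yaw (66.4°) already closes perpendicular to the pink neighbour.

```bash
cat >> h.py <<'E'
from scipy.spatial.transform import Rotation as R
C=np.array([.4774,.0796]); Y=3.0459
def go(p,yaw=None):
    o=ctrl.get_obs(); q=o['eef_rot']; r=R.from_quat([q[1],q[2],q[3],q[0]])
    d=r.inv().apply(np.array(p)-o['eef_pos'])*100
    y=r.as_matrix()[:,1]; cur=np.degrees(np.arctan2(y[1],y[0])); t=cur if yaw is None else yaw
    t=(t-np.degrees(0)); M=np.array([[np.sin(np.radians(t)),np.cos(np.radians(t)),0],[-np.cos(np.radians(t)),np.sin(np.radians(t)),0],[0,0,-1]])
    M[:,0]=-M[:,0] if np.linalg.det(M)<0 else M[:,0]
    dr=(r.inv()*R.from_matrix(M)).as_rotvec()/np.radians(6)
    print('t',round(float(o['time_s']),2),'pos',o['eef_pos'].round(4),'yaw',cur.round(1),'xyz',d.round(2).tolist(),'dr',dr.round(2).tolist(),'F',o['wrist_force'].round(1),'open',round(float(o['opening']),3),'gf',round(float(o['grasp_force']),1))
E
python3 - <<'E'
from h import *
print(onz(ctrl.calibration('top'),(412.8,241),.096)); go((.502,-.407,.17)); go((.37,.04,.23))
E
```

```text
[ 0.50046598 -0.40667013  0.096     ]
t 0.1 pos [0.2298 0.5265 0.2278] yaw 66.4 xyz [-62.31, -74.64, 5.88] dr [-0.02, -0.0, -0.0] F [0.3 0.8 1.2] open 1.003 gf 0.0
t 0.1 pos [0.2298 0.5265 0.2278] yaw 66.4 xyz [-32.32, -38.97, -0.17] dr [-0.02, -0.0, -0.0] F [0.3 0.8 1.2] open 1.003 gf 0.0
```

>>> send_rows(dr=[[0, 0, 0], [0, 0, 0], [0, 0, 0], [0, 0, 0], [0, 0, 0], [0, 0, 0], [0, 0, 0], [0, 0, 0]], xyz=[[-4, -4.8, 0], [-8, -9.6, 0], [-12, -14.4, 0], [-16, -19.2, 0], [-20, -24, 0], [-24, -28.8, 0], [-28, -33.6, 0], [-32, -38.4, 0]], jaw=[100, 100, 100, 100, 100, 100, 100, 100])

```text
time_s: 1.1
eef_pos: [0.3697, 0.0451, 0.2287]
eef_rot: [0.0, 0.204, 0.979, 0.0]
wrist_force: [1.3, -0.2, 0.1]
opening: 1.0
grasp_force: 0.0
```

```bash
python3 -c "
from h import *
go((.5005,-.407,.17),66.4)"
```

```text
t 1.1 pos [0.3697 0.0451 0.2287] yaw 66.4 xyz [-30.07, -36.19, 5.88] dr [0.0, 0.01, 0.0] F [ 1.3 -0.2  0.1] open 1.0 gf 0.0
```

>>> send_rows(dr=[[0, 0, 0], [0, 0, 0], [0, 0, 0], [0, 0, 0], [0, 0, 0], [0, 0, 0], [0, 0, 0], [0, 0, 0]], xyz=[[-4, -4.8, 0], [-8, -9.6, 0], [-12, -14.4, 0], [-16, -19.2, 0], [-20, -24, 0], [-24, -28.8, 1], [-28, -33.6, 3], [-30.1, -36.2, 4]], jaw=[100, 100, 100, 100, 100, 100, 100, 100])

```text
time_s: 2.1
eef_pos: [0.5002, -0.4075, 0.1865]
eef_rot: [-0.001, 0.205, 0.979, 0.001]
wrist_force: [-0.2, 0.7, 0.4]
opening: 1.002
grasp_force: 0.0
```

```bash
python3 -c "
from h import *
go((.5005,-.407,.05),66.4)
cal=ctrl.calibration('wrist'); snap('wrist','w1.png')
print(proj(cal,(.5005,-.407,.096)))
"
```

```text
t 2.1 pos [ 0.5002 -0.4075  0.1865] yaw 66.3 xyz [-0.03, 0.05, 13.65] dr [0.01, -0.02, -0.01] F [-0.2  0.7  0.4] open 1.002 gf 0.0
[321.38169932 241.30760428]
```

View pics/w1.png

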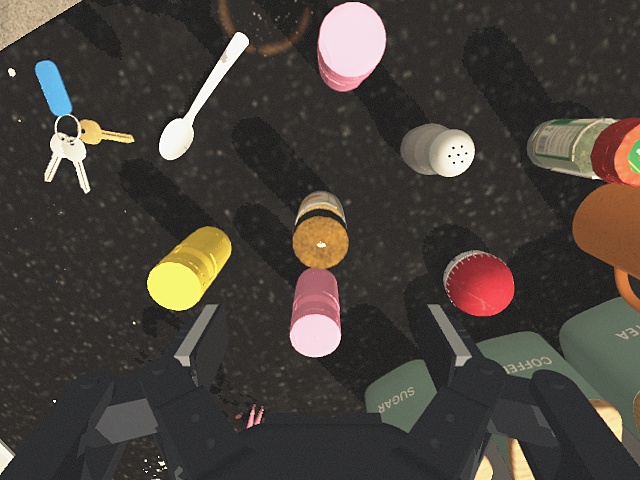

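The cap centre is at (320.5,243) and was predicted at (321.4,241.3). That agrees to within 1 mm, and both finger paths are clear, so I descend and grasp.

>>> send_rows(dr=[[0, 0, 0], [0, 0, 0], [0, 0, 0], [0, 0, 0], [0, 0, 0], [0, 0, 0], [0, 0, 0], [0, 0, 0]], xyz=[[0, 0, 4], [0, 0, 8], [0, 0, 11], [0, 0, 13], [0, 0, 13.6], [0, 0, 13.6], [0, 0, 13.6], [0, 0, 13.6]], jaw=[100, 100, 100, 100, 100, 40, 40, 40])

```text
time_s: 3.15
eef_pos: [0.5014, -0.4064, 0.0544]
eef_rot: [0.001, 0.204, 0.979, -0.001]
wrist_force: [-0.6, -0.1, 3.6]
opening: 0.492
grasp_force: 60.4
```

>>> send_rows(dr=[[0, 0, 0], [0, 0, 0], [0, 0, 0], [0, 0, 0], [0, 0, 0], [0, 0, 0], [0, 0, 0], [0, 0, 0]], xyz=[[0, 0, 0], [0, 0, 0], [0, 0, 0], [0, 0, 0], [0, 0, -1], [0, 0, -4], [0, 0, -8], [0, 0, -12]], jaw=[30, 30, 30, 30, 30, 30, 30, 30])

```text
time_s: 4.15
eef_pos: [0.5003, -0.4047, 0.1736]
eef_rot: [-0.0, 0.204, 0.979, 0.0]
wrist_force: [-0.0, -0.6, -1.2]
opening: 0.489
grasp_force: 60.6
```

```bash
python3 -c "
from h import *
go((.5005,-.407,.17),66.4)
P=cl(C,Y,(.062,0,.0)); print(P)
go((P[0],P[1],.19),84.5)
snap('wrist','w2.png')"
```

```text
t 4.15 pos [ 0.5003 -0.4047  0.1736] yaw 66.4 xyz [-0.11, -0.21, 0.36] dr [0.01, -0.01, 0.0] F [-0.  -0.6 -1.2] open 0.489 gf 60.6
[0.41568365 0.08552389 0.        ]
t 4.15 pos [ 0.5003 -0.4047  0.1736] yaw 66.4 xyz [27.38, 41.54, -1.58] dr [0.01, -0.01, -3.01] F [-0.  -0.6 -1.2] open 0.489 gf 60.6
```

>>> send_rows(dr=[[0, 0, 0], [0, 0, -0.5], [0, 0, -1], [0, 0, -1.5], [0, 0, -2], [0, 0, -2.5], [0, 0, -3], [0, 0, -3]], xyz=[[2, 3, -2], [6, 9, -2], [10, 15, -2], [14, 21, -2], [17.5, 27, -2], [21, 32, -2], [24.5, 37.2, -2], [27.4, 41.5, -2]], jaw=[30, 30, 30, 30, 30, 30, 30, 30])

```text
time_s: 5.2
eef_pos: [0.4191, 0.0633, 0.1929]
eef_rot: [0.0, 0.049, 0.999, 0.0]
wrist_force: [1.2, -0.1, -0.2]
opening: 0.488
grasp_force: 60.7
```

>>> send_rows(dr=[[0, 0, 0], [0, 0, 0], [0, 0, 0], [0, 0, 0], [0, 0, 0], [0, 0, 0], [0, 0, 0], [0, 0, 0]], xyz=[[0, 0, 0], [0, 0, 0], [0, 0, 0], [0, 0, 0], [0, 0, 0], [0, 0, 0], [0, 0, 0], [0, 0, 0]], jaw=[30, 30, 30, 30, 30, 30, 30, 30])

```text
time_s: 6.2
eef_pos: [0.4199, 0.0613, 0.1926]
eef_rot: [0.0, 0.049, 0.999, -0.0]
wrist_force: [-0.6, 0.4, -0.3]
opening: 0.489
grasp_force: 61.0
```

Run:
```python
from h import *
P=cl(C,Y,(.062,0,.0))
go((P[0],P[1],.085),84.5)
cal=ctrl.calibration('wrist'); im=snap('wrist','w3.png'); ct=ctrl.calibration('top'); t=snap('top','t3.png')
for p in [(.125,.05,.018),(.125,-.05,.018),(-.155,.05,.018),(.08,.037,.063),(.08,-.037,.063),(.115,-.037,.063),(.115,.037,.063)]: 
    u=proj(cal,cl(C,Y,p)); print(p,u.round(0)); cv2.circle(im,tuple(int(x) for x in u),3,(255,0,255),-1)
v=cv2.resize(t[190:350,150:310],(480,480),interpolation=cv2.INTER_CUBIC)
W=np.zeros((480,800,3),np.uint8); W[:,:480]=v; W[:240,480:]=cv2.resize(im,(320,240))
cv2.imwrite('pics/w3m.png',im[:,:,::-1]); cv2.imwrite('pics/t3z.png',v[:,:,::-1])
```

```text
t 6.2 pos [0.4199 0.0613 0.1926] yaw 84.4 xyz [0.66, 2.37, 10.76] dr [-0.0, 0.0, -0.02] F [-0.6  0.4 -0.3] open 0.489 gf 61.0
(0.125, 0.05, 0.018) [292. 138.]
(0.125, -0.05, 0.018) [402. 138.]
(-0.155, 0.05, 0.018) [300. 384.]
(0.08, 0.037, 0.063) [305. 197.]
(0.08, -0.037, 0.063) [394. 197.]
(0.115, -0.037, 0.063) [397. 153.]
(0.115, 0.037, 0.063) [304. 154.]
```

View pics/w3m.png

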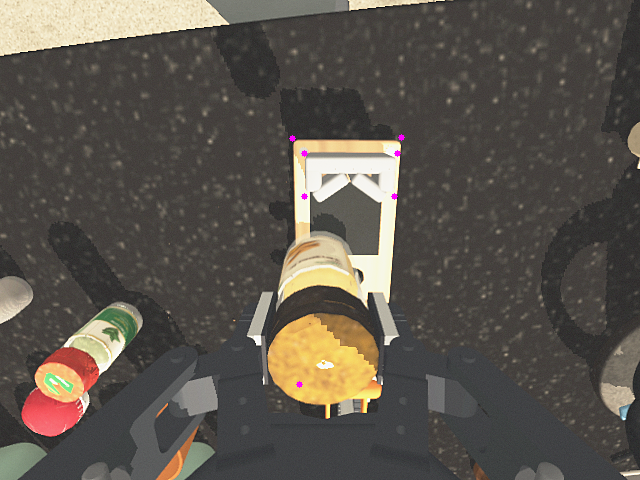

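The overlay of the predicted board corners and cradle top falls within about 2 px of the image (for example the board at (295,140) and (400,140)). The jar hangs upright at about (320,320). I'll move over the spot and lower it.

>>> send_rows(dr=[[0, 0, 0], [0, 0, 0], [0, 0, 0], [0, 0, 0], [0, 0, 0], [0, 0, 0], [0, 0, 0], [0, 0, 0]], xyz=[[0.7, 2.4, 0], [0.7, 2.4, 2], [0.7, 2.4, 5], [0.7, 2.4, 8], [0.7, 2.4, 10], [0.7, 2.4, 10.7], [0.7, 2.4, 11], [0.7, 2.4, 11]], jaw=[30, 30, 30, 30, 30, 30, 30, 30])

```text
time_s: 7.3
eef_pos: [0.4158, 0.0859, 0.0832]
eef_rot: [0.001, 0.049, 0.999, -0.0]
wrist_force: [0.6, 1.0, -0.7]
opening: 0.489
grasp_force: 61.1
```

Run:
```python
from h import *
P=cl(C,Y,(.062,0,.0))
go((P[0],P[1],.073),84.5)
```

```text
t 7.3 pos [0.4158 0.0859 0.0832] yaw 84.4 xyz [0.01, -0.04, 1.02] dr [-0.0, 0.01, -0.01] F [ 0.6  1.  -0.7] open 0.489 gf 61.1
```

>>> send_rows(dr=[[0, 0, 0], [0, 0, 0], [0, 0, 0], [0, 0, 0], [0, 0, 0], [0, 0, 0], [0, 0, 0], [0, 0, 0]], xyz=[[0, 0, 0.2], [0, 0, 0.4], [0, 0, 0.6], [0, 0, 0.7], [0, 0, 0.8], [0, 0, 0.9], [0, 0, 1], [0, 0, 1]], jaw=[30, 30, 30, 30, 30, 30, 30, 30])

```text
time_s: 8.3
eef_pos: [0.4153, 0.0859, 0.0725]
eef_rot: [-0.0, 0.049, 0.999, 0.0]
wrist_force: [-1.1, -0.1, -1.9]
opening: 0.494
grasp_force: 61.1
```

>>> send_rows(dr=[[0, 0, 0], [0, 0, 0], [0, 0, 0], [0, 0, 0], [0, 0, 0], [0, 0, 0], [0, 0, 0], [0, 0, 0]], xyz=[[0, 0, 0.05], [0, 0, 0.1], [0, 0, 0.15], [0, 0, 0.2], [0, 0, 0.2], [0, 0, 0.2], [0, 0, 0.2], [0, 0, 0.2]], jaw=[30, 30, 30, 30, 30, 30, 30, 30])

```text
time_s: 9.3
eef_pos: [0.4164, 0.0857, 0.0723]
eef_rot: [0.001, 0.049, 0.999, -0.0]
wrist_force: [-4.7, -0.7, 15.4]
opening: 0.492
grasp_force: 62.0
```

>>> send_rows(dr=[[0, 0, 0], [0, 0, 0], [0, 0, 0], [0, 0, 0], [0, 0, 0], [0, 0, 0], [0, 0, 0], [0, 0, 0]], xyz=[[0, 0, -0.1], [0, 0, -0.1], [0, 0, -0.1], [0, 0, -0.1], [0, 0, -0.1], [0, 0, -3], [0, 0, -7], [0, 0, -12]], jaw=[50, 60, 80, 95, 95, 95, 95, 95])

```text
time_s: 10.3
eef_pos: [0.4144, 0.0859, 0.1911]
eef_rot: [-0.001, 0.049, 0.999, 0.0]
wrist_force: [-0.2, -1.3, 0.1]
opening: 0.949
grasp_force: 0.0
```

>>> send_rows(dr=[[0, 0, 0], [0, 0, 1.5], [0, 0, 3], [0, 0, 4.5], [0, 0, 6], [0, 0, 7.5], [0, 0, 9], [0, 0, 10.5]], xyz=[[0, 0, 0], [-2, 0, 0], [-4, 0, 0], [-6, 0, 0], [-8, 0, 0], [-8, 0, 0], [-8, 0, 0], [-8, 0, 0]], jaw=[95, 95, 95, 95, 95, 95, 95, 95])

```text
time_s: 11.3
eef_pos: [0.4941, 0.0781, 0.1889]
eef_rot: [-0.001, 0.566, 0.825, -0.001]
wrist_force: [-0.1, -0.5, 0.4]
opening: 0.951
grasp_force: 0.0
```

Run:
```python
from h import *
P=cl(C,Y,(-.085,0,.0)); print(P)
go((P[0],P[1],.19),-5.5)
im=snap('wrist','w4.png');t=snap('scene','s4.png')
v=cv2.resize(t[130:250,180:340],(533,400),interpolation=cv2.INTER_CUBIC)
W=np.zeros((400,800,3),np.uint8); W[:,:533]=v; W[:200,533:]=cv2.resize(im,(267,200)); cv2.imwrite('pics/m4.png',W[:,:,::-1])
```

```text
[0.56201112 0.07147853 0.        ]
t 11.3 pos [0.4941 0.0781 0.1889] yaw 21.1 xyz [-3.06, 6.1, -0.12] dr [-0.02, -0.01, 4.43] F [-0.1 -0.5  0.4] open 0.951 gf 0.0
```

View pics/m4.png

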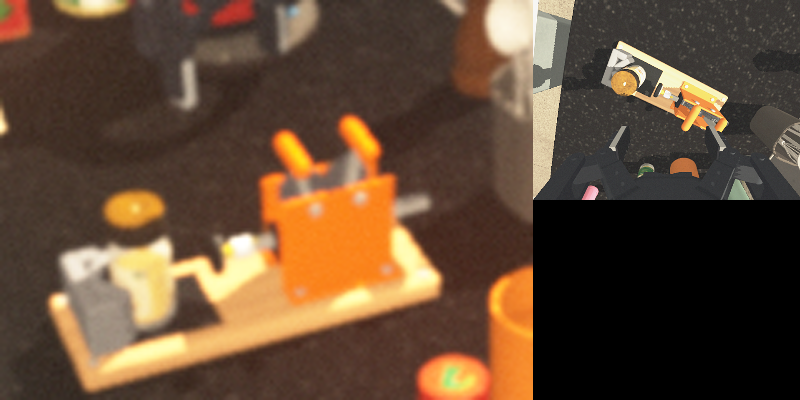

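The jar stands upright in front of the V at crop (140,265), released, and the levers are open at (295,150) and (358,135). Next I move over the levers.

>>> send_rows(dr=[[0, 0, 1], [0, 0, 2], [0, 0, 3], [0, 0, 4], [0, 0, 4.4], [0, 0, 4.4], [0, 0, 4.4], [0, 0, 4.4]], xyz=[[-0.7, 1.3, 0], [-1.4, 2.7, 0], [-2.1, 4.1, 0], [-2.6, 5.3, 0], [-3.1, 6.1, 0], [-3.1, 6.1, 0], [-3.1, 6.1, 0], [-3.1, 6.1, 0]], jaw=[100, 100, 100, 100, 100, 100, 100, 100])

```text
time_s: 12.4
eef_pos: [0.5626, 0.0716, 0.1904]
eef_rot: [-0.0, 0.737, 0.676, -0.0]
wrist_force: [-0.1, -0.2, 0.1]
opening: 0.996
grasp_force: 0.0
```

Run:
```python
from h import *
P=cl(C,Y,(-.085,0,.0))
go((P[0],P[1],.132),-5.5)
cal=ctrl.calibration('wrist'); im=snap('wrist','w5.png')
hsv=cv2.cvtColor(im,cv2.COLOR_RGB2HSV); 
for p in [(-.085-.026,-.025,.126),(-.085-.026,.025,.126),(-.085+.026,-.025,.126),(-.085+.026,.025,.126)]:
    u=proj(cal,cl(C,Y,p)); print(u.round(0)); cv2.circle(im,tuple(int(x) for x in u),3,(255,0,255),-1)
cv2.imwrite('pics/w5m.png',im[:,:,::-1])
```

```text
t 12.4 pos [0.5626 0.0716 0.1904] yaw -4.9 xyz [-0.02, -0.05, 5.84] dr [-0.0, 0.0, 0.1] F [-0.1 -0.2  0.1] open 0.996 gf 0.0
[361. 221.]
[358. 290.]
[280. 220.]
[283. 290.]
```

View pics/w5m.png

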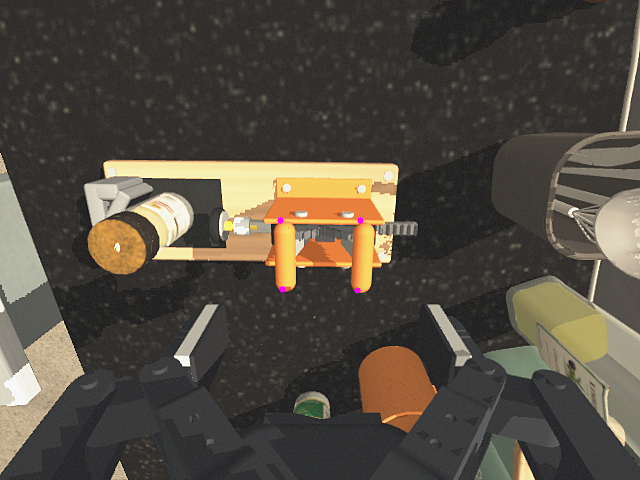

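The bars' midpoint is at (324,256) and was predicted at (320,256), so the offset is about 2 mm towards world +x. I'll correct that and descend.

>>> send_rows(dr=[[0, 0, 0.1], [0, 0, 0.1], [0, 0, 0.1], [0, 0, 0.1], [0, 0, 0.1], [0, 0, 0.1], [0, 0, 0.1], [0, 0, 0.1]], xyz=[[0, 0.1, 0.5], [0, 0.1, 2], [0, 0.1, 4], [0, 0.1, 5.5], [0, 0.1, 6], [0, 0.1, 6], [0, 0.1, 6], [0, 0.1, 6]], jaw=[100, 100, 100, 100, 100, 100, 100, 100])

```text
time_s: 13.45
eef_pos: [0.5645, 0.0714, 0.1313]
eef_rot: [0.001, 0.741, 0.672, 0.0]
wrist_force: [0.1, 0.6, -0.1]
opening: 1.001
grasp_force: 0.0
```

>>> send_rows(dr=[[0, 0, 0], [0, 0, 0], [0, 0, 0], [0, 0, 0], [0, 0, 0], [0, 0, 0], [0, 0, 0], [0, 0, 0]], xyz=[[0, 0, 0], [0, 0, 0], [0, 0, 0], [0, 0, 0], [0, 0, 0], [0, 0, 0], [0, 0, 0], [0, 0, 0]], jaw=[90, 82, 76, 70, 70, 70, 70, 70])

```text
time_s: 14.45
eef_pos: [0.564, 0.0714, 0.1306]
eef_rot: [-0.0, 0.741, 0.672, -0.0]
wrist_force: [0.9, 0.6, 0.8]
opening: 0.697
grasp_force: 0.0
```

Run:
```python
from h import *
go((.5637,.0714,.13),-5.5)
snap('wrist','w6.png')
```

```text
t 14.45 pos [0.564  0.0714 0.1306] yaw -5.6 xyz [-0.0, -0.03, 0.06] dr [-0.0, 0.0, -0.02] F [0.9 0.6 0.8] open 0.697 gf 0.0
```

View pics/w6.png

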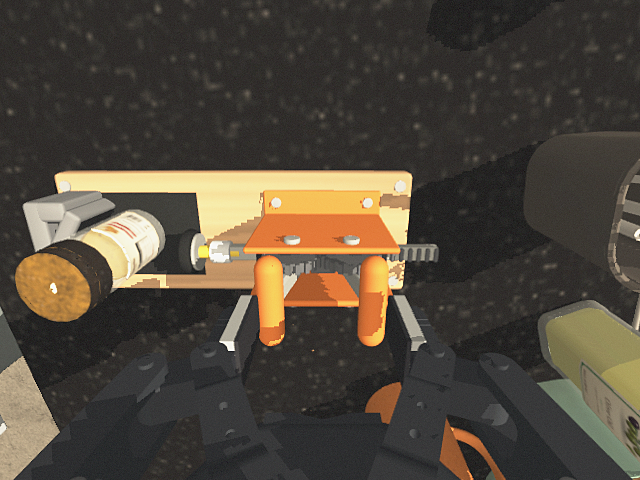

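The fingers straddle the bars symmetrically at (250,320) and (393,320), just short of touching. Now the first stroke.

>>> send_rows(dr=[[0, 0, 0], [0, 0, 0], [0, 0, 0], [0, 0, 0], [0, 0, 0], [0, 0, 0], [0, 0, 0], [0, 0, 0]], xyz=[[0, 0, 0], [0, 0, 0], [0, 0, 0], [0, 0, 0], [0, 0, 0], [0, 0, 0], [0, 0, 0], [0, 0, 0]], jaw=[64, 60, 55, 55, 55, 55, 55, 55])

```text
time_s: 15.5
eef_pos: [0.564, 0.0714, 0.1306]
eef_rot: [-0.0, 0.741, 0.672, -0.0]
wrist_force: [-0.2, 0.1, 0.3]
opening: 0.553
grasp_force: 0.0
```

>>> send_rows(dr=[[0, 0, 0], [0, 0, 0], [0, 0, 0], [0, 0, 0], [0, 0, 0], [0, 0, 0], [0, 0, 0], [0, 0, 0]], xyz=[[0, 0, 0], [0, 0, 0], [0, 0, 0], [0, 0, 0], [0, 0, 0], [0, 0, 0], [0, 0, 0], [0, 0, 0]], jaw=[50, 46, 42, 38, 36, 35, 35, 35])

```text
time_s: 16.5
eef_pos: [0.564, 0.0714, 0.1306]
eef_rot: [-0.0, 0.741, 0.672, -0.0]
wrist_force: [-0.0, -0.5, 0.4]
opening: 0.354
grasp_force: 0.0
```

Run:
```python
from h import *
go((.5637,.0714,.13),-5.5)
cal=ctrl.calibration('wrist'); im=snap('wrist','w7.png'); im0=cv2.imread('pics/w6.png')[:,:,::-1]
P=[proj(cal,cl(C,Y,(x,0,.055))).round(0).tolist() for x in(.0,.01,.02,.03,.045)]; print(P)
W=np.vstack([cv2.resize(a[150:330,0:450],(800,320)) for a in(im0,im)])[:600]; cv2.imwrite('pics/m7.png',W[:,:,::-1])
```

```text
t 16.5 pos [0.564  0.0714 0.1306] yaw -5.6 xyz [-0.0, -0.03, 0.06] dr [-0.0, 0.0, -0.02] F [-0.  -0.5  0.4] open 0.354 gf 0.0
[[197.0, 251.0], [183.0, 251.0], [169.0, 251.0], [155.0, 251.0], [134.0, 251.0]]
```

View pics/m7.png

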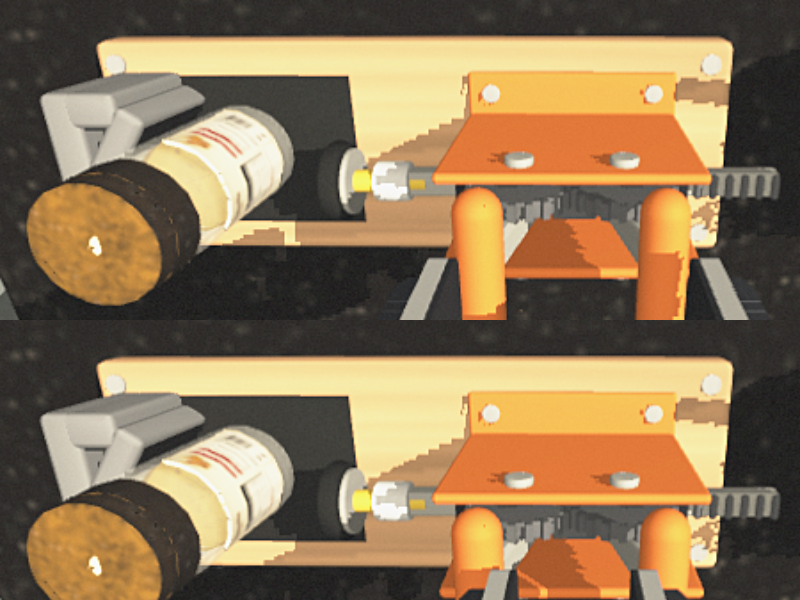

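Nothing moved: the fingers closed without touching the bars, and grasp force stayed at 0. I'll check the geometry.

Run:
```python
from h import *
cal=ctrl.calibration('wrist'); o=ctrl.get_obs(); p=o['eef_pos']
print('tcp',proj(cal,p).round(0),'tip',proj(cal,p-[0,0,.019]).round(0), 'cam',np.array(cal['world_from_camera'])[:3].round(3).tolist())
for z in(.106,.116,.126,.136):
  print(z,[proj(cal,cl(C,Y,(-.085+s*.026,t*.025,z))).round(0).tolist() for s in(1,-1) for t in(1,-1)])
print('tip at 35%',[proj(cal,p+[s*.016,0,-.019]).round(0).tolist() for s in(-1,1)])
print('half w up',[proj(cal,p+[-.016,s,-.019]).round(0).tolist() for s in(-.011,.011)])
cv2.imwrite('pics/m8.png',cv2.resize(cv2.imread('pics/w7.png')[220:440,200:450],(680,600),interpolation=cv2.INTER_CUBIC))
```

```text
tcp [321. 306.] tip [321. 288.] cam [[0.995, 0.092, 0.031, 0.573], [-0.097, 0.942, 0.322, 0.155], [0.001, -0.324, 0.946, 0.275]]
0.106 [[273.0, 322.0], [268.0, 241.0], [362.0, 322.0], [366.0, 241.0]]
0.116 [[271.0, 332.0], [265.0, 248.0], [364.0, 332.0], [368.0, 247.0]]
0.126 [[268.0, 343.0], [262.0, 255.0], [367.0, 343.0], [371.0, 255.0]]
0.136 [[265.0, 355.0], [258.0, 263.0], [369.0, 355.0], [374.0, 263.0]]
tip at 35% [[292.0, 290.0], [350.0, 285.0]]
half w up [[294.0, 308.0], [289.0, 272.0]]
```

View pics/m8.png

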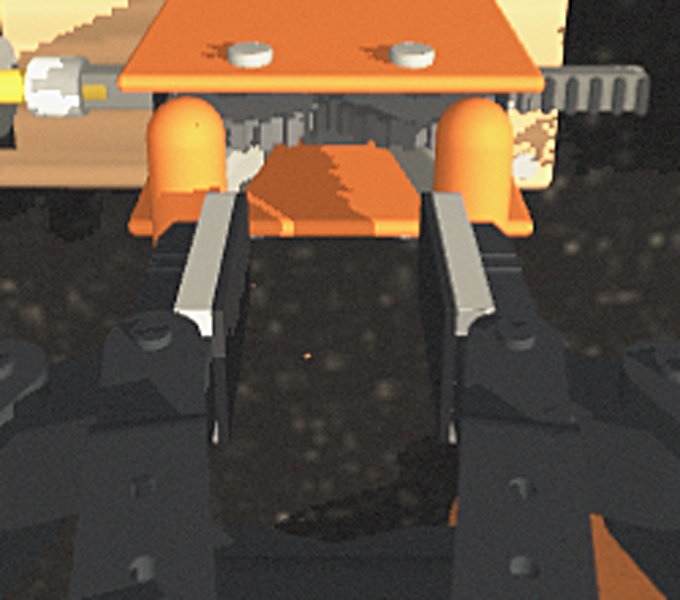

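The tips (crop (235,195), pixel row 291) sit about 19 mm higher than tip_extent suggested, so the fingers closed above the bars. I'll open, go 17 mm lower and retry.

>>> send_rows(dr=[[0, 0, 0], [0, 0, 0], [0, 0, 0], [0, 0, 0], [0, 0, 0], [0, 0, 0], [0, 0, 0], [0, 0, 0]], xyz=[[0, 0, 0], [0, 0, 0], [0, 0, 0], [0, 0, 0], [0, 0, 0], [0, 0, 0.6], [0, 0, 1.2], [0, 0, 1.7]], jaw=[100, 100, 100, 100, 100, 100, 100, 100])

```text
time_s: 17.55
eef_pos: [0.5637, 0.0715, 0.1128]
eef_rot: [-0.0, 0.741, 0.672, -0.0]
wrist_force: [0.4, 0.1, 0.3]
opening: 0.998
grasp_force: 0.0
```

>>> send_rows(dr=[[0, 0, 0], [0, 0, 0], [0, 0, 0], [0, 0, 0], [0, 0, 0], [0, 0, 0], [0, 0, 0], [0, 0, 0]], xyz=[[0, 0, 0], [0, 0, 0], [0, 0, 0], [0, 0, 0], [0, 0, 0], [0, 0, 0], [0, 0, 0], [0, 0, 0]], jaw=[90, 80, 75, 70, 65, 65, 65, 65])

```text
time_s: 18.55
eef_pos: [0.5634, 0.0715, 0.1136]
eef_rot: [-0.001, 0.741, 0.672, -0.001]
wrist_force: [-4.4, 0.8, 2.6]
opening: 0.656
grasp_force: 3.2
```

>>> send_rows(dr=[[0, 0, 0], [0, 0, 0], [0, 0, 0], [0, 0, 0], [0, 0, 0], [0, 0, 0], [0, 0, 0], [0, 0, 0]], xyz=[[0, -0.1, 0], [0, -0.1, 0], [0, -0.1, 0], [0, -0.1, 0], [0, -0.1, 0], [0, -0.1, 0], [0, -0.1, 0], [0, -0.1, 0]], jaw=[60, 56, 52, 50, 50, 50, 50, 50])

```text
time_s: 19.55
eef_pos: [0.5633, 0.0715, 0.1141]
eef_rot: [0.0, 0.741, 0.672, 0.0]
wrist_force: [-4.3, 1.4, 5.4]
opening: 0.501
grasp_force: 4.3
```

>>> send_rows(dr=[[0, 0, 0], [0, 0, 0], [0, 0, 0], [0, 0, 0], [0, 0, 0], [0, 0, 0], [0, 0, 0], [0, 0, 0]], xyz=[[0, 0, 0], [0, 0, 0], [0, 0, 0], [0, 0, 0], [0, 0, 0], [0, 0, 0], [0, 0, 0], [0, 0, 0]], jaw=[46, 43, 40, 38, 36, 35, 35, 35])

```text
time_s: 20.55
eef_pos: [0.5632, 0.0715, 0.1143]
eef_rot: [0.0, 0.741, 0.672, 0.0]
wrist_force: [-5.4, 0.8, 7.8]
opening: 0.359
grasp_force: 26.0
```

Run:
```python
from h import *
go((.5637,.0714,.113),-5.5)
im=snap('wrist','w8.png')
```

```text
t 20.55 pos [0.5632 0.0715 0.1143] yaw -5.6 xyz [-0.01, 0.05, 0.13] dr [0.01, -0.0, -0.02] F [-5.4  0.8  7.8] open 0.359 gf 26.0
```

View pics/w8.png

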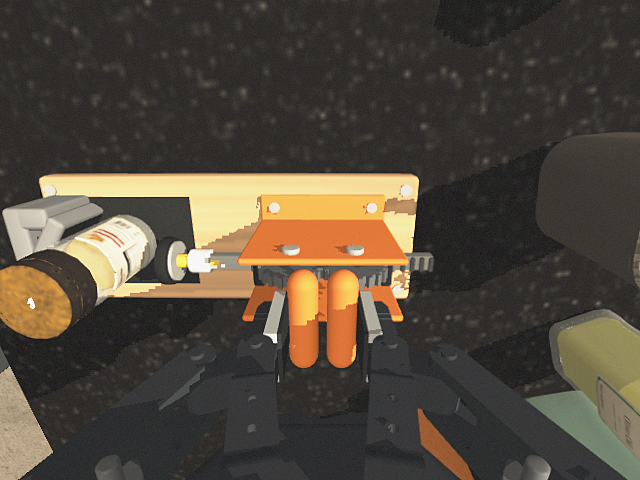

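The levers are now shut between the fingers at (303,320) and (342,320), and the pad has advanced to about (158,258). I've viewed all my pictures, so from here I go by force and opening. The second stroke can't reach firm contact, so it can be a full one.

>>> send_rows(dr=[[0, 0, 0], [0, 0, 0], [0, 0, 0], [0, 0, 0], [0, 0, 0], [0, 0, 0], [0, 0, 0], [0, 0, 0]], xyz=[[0, 0, 0], [0, 0, 0], [0, 0, 0], [0, 0, 0], [0, 0, 0], [0, 0, 0], [0, 0, 0], [0, 0, 0]], jaw=[50, 65, 80, 90, 90, 90, 90, 90])

```text
time_s: 21.6
eef_pos: [0.563, 0.0715, 0.1136]
eef_rot: [0.0, 0.741, 0.672, 0.0]
wrist_force: [-0.3, -0.2, -0.1]
opening: 0.899
grasp_force: 0.0
```

>>> send_rows(dr=[[0, 0, 0], [0, 0, 0], [0, 0, 0], [0, 0, 0], [0, 0, 0], [0, 0, 0], [0, 0, 0], [0, 0, 0]], xyz=[[0, 0, 0], [0, 0, 0], [0, 0, 0], [0, 0, 0], [0, 0, 0], [0, 0, 0], [0, 0, 0], [0, 0, 0]], jaw=[80, 75, 70, 65, 60, 55, 50, 50])

```text
time_s: 22.6
eef_pos: [0.5633, 0.0715, 0.1139]
eef_rot: [0.0, 0.741, 0.672, 0.0]
wrist_force: [-1.0, -0.2, 6.3]
opening: 0.5
grasp_force: 3.9
```

>>> send_rows(dr=[[0, 0, 0], [0, 0, 0], [0, 0, 0], [0, 0, 0], [0, 0, 0], [0, 0, 0], [0, 0, 0], [0, 0, 0]], xyz=[[0, 0, 0], [0, 0, 0], [0, 0, 0], [0, 0, 0], [0, 0, 0], [0, 0, 0], [0, 0, 0], [0, 0, 0]], jaw=[47, 44, 41, 39, 37, 37, 37, 37])

```text
time_s: 23.6
eef_pos: [0.5633, 0.0715, 0.114]
eef_rot: [0.0, 0.741, 0.672, 0.0]
wrist_force: [-1.6, 0.8, 5.7]
opening: 0.374
grasp_force: 4.8
```

Run:
```python
from h import *
go((.5637,.0714,.113),-5.5)
cal=ctrl.calibration('wrist'); im=snap('wrist','w9.png'); im8=cv2.imread('pics/w8.png')[:,:,::-1]
xs=np.arange(-.02,.07,.003); U=[proj(cal,cl(C,Y,(x,0,.055))) for x in xs]
for a in(im8,im):
    print(' '.join(f'{int(1000*x)}:{tuple(int(c) for c in a[int(u[1]),int(u[0])])}' for x,u in zip(xs,U)))
# tail end: rightmost grey on row
for a in(im8,im):
    r=a[256:270,405:460].astype(int).mean((0,2)); print('tail',405+int(np.where(r>75)[0].max()), r.astype(int).tolist())
print('px at x=-.183',[proj(cal,cl(C,Y,(x,0,.055))).round(1).tolist() for x in(-.183,-.17,-.16,-.15)])
```

```text
t 23.6 pos [0.5633 0.0715 0.114 ] yaw -5.6 xyz [-0.01, 0.04, 0.1] dr [0.01, -0.0, -0.02] F [-1.6  0.8  5.7] open 0.374 gf 4.8
-20:(157, 153, 144) -17:(148, 147, 142) -14:(145, 139, 134) -11:(212, 206, 185) -8:(247, 247, 247) -5:(247, 247, 247) -2:(247, 247, 247) 0:(248, 249, 255) 3:(247, 246, 109) 6:(247, 246, 110) 9:(193, 185, 164) 12:(244, 240, 225) 15:(53, 53, 48) 18:(67, 66, 62) 21:(67, 64, 62) 24:(60, 60, 58) 27:(143, 133, 113) 30:(119, 101, 85) 33:(244, 238, 217) 36:(244, 238, 218) 39:(191, 174, 147) 42:(225, 204, 163) 45:(247, 245, 222) 48:(247, 243, 219) 51:(247, 247, 238) 54:(235, 209, 136) 57:(241, 221, 154) 60:(236, 219, 158) 63:(242, 227, 168) 66:(244, 229, 164) 69:(243, 230, 169)
-20:(161, 153, 138) -17:(162, 156, 140) -14:(162, 155, 141) -11:(162, 155, 139) -8:(201, 191, 173) -5:(239, 236, 233) -2:(239, 235, 229) 0:(247, 248, 248) 3:(247, 247, 247) 6:(247, 247, 247) 9:(247, 247, 247) 12:(247, 248, 251) 15:(250, 252, 109) 18:(247, 246, 110) 21:(193, 184, 169) 24:(193, 184, 165) 27:(24, 28, 25) 30:(71, 70, 66) 33:(69, 66, 62) 36:(127, 117, 101) 39:(213, 196, 169) 42:(159, 146, 122) 45:(247, 245, 222) 48:(247, 244, 221) 51:(247, 244, 218) 54:(235, 211, 142) 57:(241, 221, 154) 60:(242, 225, 160) 63:(243, 229, 169) 66:(244, 232, 168) 69:(243, 229, 166)
tail 432 [151, 163, 161, 152, 129, 83, 86, 86, 88, 108, 140, 149, 148, 136, 96, 81, 87, 88, 97, 129, 150, 148, 139, 108, 82, 88, 93, 88, 61, 35, 33, 34, 35, 34, 35, 35, 34, 33, 33, 35, 34, 34, 34, 32, 34, 34, 34, 34, 34, 34, 33, 35, 34, 35, 36]
tail 414 [150, 161, 159, 152, 128, 86, 84, 92, 95, 82, 40, 37, 36, 40, 40, 38, 42, 46, 50, 49, 44, 40, 38, 36, 35, 37, 38, 38, 38, 37, 36, 34, 34, 36, 34, 35, 36, 34, 35, 33, 35, 34, 33, 34, 35, 34, 33, 33, 35, 35, 33, 36, 36, 34, 38]
px at x=-.183 [[468.2, 259.1], [448.6, 259.1], [433.5, 259.2], [418.4, 259.2]]
```

The rod gained exactly 12 mm (18 px at the tail). The pad is now about 16 mm from a seated jar, so I do the third stroke in steps, watching the force.

>>> send_rows(dr=[[0, 0, 0], [0, 0, 0], [0, 0, 0], [0, 0, 0], [0, 0, 0], [0, 0, 0], [0, 0, 0], [0, 0, 0]], xyz=[[0, 0, 0], [0, 0, 0], [0, 0, 0], [0, 0, 0], [0, 0, 0], [0, 0, 0], [0, 0, 0], [0, 0, 0]], jaw=[50, 65, 80, 90, 90, 90, 90, 90])

```text
time_s: 24.65
eef_pos: [0.563, 0.0715, 0.1136]
eef_rot: [0.0, 0.741, 0.672, -0.0]
wrist_force: [0.1, -0.5, 0.7]
opening: 0.901
grasp_force: 0.0
```

>>> send_rows(dr=[[0, 0, 0], [0, 0, 0], [0, 0, 0], [0, 0, 0], [0, 0, 0], [0, 0, 0], [0, 0, 0], [0, 0, 0]], xyz=[[0, 0, 0], [0, 0, 0], [0, 0, 0], [0, 0, 0], [0, 0, 0], [0, 0, 0], [0, 0, 0], [0, 0, 0]], jaw=[80, 75, 70, 65, 60, 55, 50, 50])

```text
time_s: 25.65
eef_pos: [0.5633, 0.0715, 0.1139]
eef_rot: [0.0, 0.741, 0.672, 0.0]
wrist_force: [-0.7, 0.7, 5.4]
opening: 0.502
grasp_force: 3.9
```

>>> send_rows(dr=[[0, 0, 0], [0, 0, 0], [0, 0, 0], [0, 0, 0], [0, 0, 0], [0, 0, 0], [0, 0, 0], [0, 0, 0]], xyz=[[0, 0, 0], [0, 0, 0], [0, 0, 0], [0, 0, 0], [0, 0, 0], [0, 0, 0], [0, 0, 0], [0, 0, 0]], jaw=[49, 48, 47, 46, 45, 44, 43, 43])

```text
time_s: 26.65
eef_pos: [0.5633, 0.0715, 0.1141]
eef_rot: [0.0, 0.741, 0.672, 0.0]
wrist_force: [-1.5, -0.1, 7.1]
opening: 0.432
grasp_force: 5.0
```

>>> send_rows(dr=[[0, 0, 0], [0, 0, 0], [0, 0, 0], [0, 0, 0], [0, 0, 0], [0, 0, 0], [0, 0, 0], [0, 0, 0]], xyz=[[0, 0, 0], [0, 0, 0], [0, 0, 0], [0, 0, 0], [0, 0, 0], [0, 0, 0], [0, 0, 0], [0, 0, 0]], jaw=[42, 41, 40, 39, 38, 37, 37, 37])

```text
time_s: 27.65
eef_pos: [0.5633, 0.0715, 0.1142]
eef_rot: [0.0, 0.741, 0.672, 0.0]
wrist_force: [-1.3, -0.1, 7.5]
opening: 0.371
grasp_force: 5.0
```

Run:
```python
from h import *
go((.5637,.0714,.113),-5.5)
im9=cv2.imread('pics/w9.png')[:,:,::-1]; im=snap('wrist','w10.png')
cal=ctrl.calibration('wrist')
for a in(im9,im):
    print([tuple(int(c) for c in a[258,u]) for u in range(108,170,3)])
g=[cv2.cvtColor(np.ascontiguousarray(a[255:345,0:100]),cv2.COLOR_RGB2GRAY).astype(np.float32) for a in(im9,im)]
print('cap shift px',cv2.phaseCorrelate(g[0],g[1]))
```

```text
t 27.65 pos [0.5633 0.0715 0.1142] yaw -5.6 xyz [-0.01, 0.04, 0.12] dr [0.01, -0.0, -0.02] F [-1.3 -0.1  7.5] open 0.371 gf 5.0
[(249, 251, 248), (247, 245, 224), (247, 244, 220), (247, 245, 221), (247, 245, 223), (255, 255, 235), (52, 52, 45), (226, 210, 178), (141, 132, 115), (54, 52, 49), (68, 69, 65), (70, 65, 64), (72, 69, 66), (29, 30, 28), (247, 244, 231), (188, 180, 160), (194, 185, 167), (250, 250, 102), (247, 245, 105), (249, 249, 106), (248, 246, 130)]
[(246, 242, 214), (247, 244, 219), (250, 248, 226), (44, 44, 44), (65, 64, 61), (73, 70, 64), (69, 64, 60), (116, 110, 98), (245, 241, 227), (191, 183, 164), (193, 185, 164), (250, 248, 102), (247, 246, 106), (247, 246, 106), (246, 240, 196), (247, 247, 247), (247, 247, 247), (247, 247, 247), (247, 247, 247), (247, 247, 247), (247, 247, 247)]
cap shift px ((-4.081685552368029, 0.11836728395977758), 0.7233282929526434)
```

The pad touched the jar and pushed it about 2 mm. The fourth stroke is the pressing one, so I close it in small steps, watching grasp force (target about 13 N).

>>> send_rows(dr=[[0, 0, 0], [0, 0, 0], [0, 0, 0], [0, 0, 0], [0, 0, 0], [0, 0, 0], [0, 0, 0], [0, 0, 0]], xyz=[[0, 0, 0], [0, 0, 0], [0, 0, 0], [0, 0, 0], [0, 0, 0], [0, 0, 0], [0, 0, 0], [0, 0, 0]], jaw=[50, 65, 80, 90, 90, 90, 90, 90])

```text
time_s: 28.7
eef_pos: [0.563, 0.0715, 0.1136]
eef_rot: [0.0, 0.741, 0.672, -0.0]
wrist_force: [-0.6, -0.1, 0.2]
opening: 0.9
grasp_force: 0.0
```

>>> send_rows(dr=[[0, 0, 0], [0, 0, 0], [0, 0, 0], [0, 0, 0], [0, 0, 0], [0, 0, 0], [0, 0, 0], [0, 0, 0]], xyz=[[0, 0, 0], [0, 0, 0], [0, 0, 0], [0, 0, 0], [0, 0, 0], [0, 0, 0], [0, 0, 0], [0, 0, 0]], jaw=[82, 77, 73, 69, 66, 63, 60, 60])

```text
time_s: 29.7
eef_pos: [0.5633, 0.0716, 0.1145]
eef_rot: [0.0, 0.741, 0.672, 0.0]
wrist_force: [-2.7, 0.9, 7.7]
opening: 0.6
grasp_force: 5.8
```

>>> send_rows(dr=[[0, 0, 0], [0, 0, 0], [0, 0, 0], [0, 0, 0], [0, 0, 0], [0, 0, 0], [0, 0, 0], [0, 0, 0]], xyz=[[0, 0, 0], [0, 0, 0], [0, 0, 0], [0, 0, 0], [0, 0, 0], [0, 0, 0], [0, 0, 0], [0, 0, 0]], jaw=[59, 58, 57, 56, 55, 54, 53, 53])

```text
time_s: 30.7
eef_pos: [0.5633, 0.0716, 0.1151]
eef_rot: [0.0, 0.741, 0.672, 0.0]
wrist_force: [-4.4, 0.5, 11.9]
opening: 0.531
grasp_force: 8.8
```

>>> send_rows(dr=[[0, 0, 0], [0, 0, 0], [0, 0, 0], [0, 0, 0], [0, 0, 0], [0, 0, 0], [0, 0, 0], [0, 0, 0]], xyz=[[0, 0, 0], [0, 0, 0], [0, 0, 0], [0, 0, 0], [0, 0, 0], [0, 0, 0], [0, 0, 0], [0, 0, 0]], jaw=[52, 51, 50, 49, 48, 48, 48, 48])

```text
time_s: 31.7
eef_pos: [0.5633, 0.0716, 0.1154]
eef_rot: [0.0, 0.741, 0.672, 0.0]
wrist_force: [-5.2, -0.5, 13.7]
opening: 0.479
grasp_force: 10.5
```

Run:
```python
from h import *
go((.5637,.0714,.113),-5.5)
im10=cv2.imread('pics/w10.png')[:,:,::-1]; im=snap('wrist','w11.png')
for a in(im10,im):
    print([tuple(int(c) for c in a[258,u]) for u in range(96,180,3)])
    r=a[256:270,390:430].astype(int).mean((0,2)); print('tail', r.astype(int).tolist())
g=[cv2.cvtColor(np.ascontiguousarray(a[255:345,0:100]),cv2.COLOR_RGB2GRAY).astype(np.float32) for a in(im10,im)]
print('cap shift px',cv2.phaseCorrelate(g[0],g[1]))
```

```text
t 31.7 pos [0.5633 0.0716 0.1154] yaw -5.6 xyz [-0.01, 0.04, 0.24] dr [0.01, 0.0, -0.01] F [-5.2 -0.5 13.7] open 0.479 gf 10.5
[(242, 225, 156), (241, 224, 150), (237, 214, 138), (248, 250, 254), (246, 242, 214), (247, 244, 219), (250, 248, 226), (44, 44, 44), (65, 64, 61), (73, 70, 64), (69, 64, 60), (116, 110, 98), (245, 241, 227), (191, 183, 164), (193, 185, 164), (250, 248, 102), (247, 246, 106), (247, 246, 106), (246, 240, 196), (247, 247, 247), (247, 247, 247), (247, 247, 247), (247, 247, 247), (247, 247, 247), (247, 247, 247), (248, 248, 247), (240, 237, 223), (241, 237, 225)]
tail [128, 129, 135, 149, 154, 163, 175, 178, 178, 176, 168, 169, 170, 171, 174, 179, 186, 184, 187, 176, 168, 69, 25, 37, 40, 39, 37, 37, 40, 41, 38, 42, 47, 49, 50, 43, 41, 38, 33, 36]
[(241, 222, 151), (238, 215, 141), (248, 250, 254), (246, 241, 212), (247, 244, 218), (255, 255, 234), (54, 52, 49), (67, 67, 64), (67, 64, 59), (69, 66, 61), (152, 145, 129), (244, 238, 222), (194, 184, 163), (187, 179, 166), (249, 250, 101), (247, 248, 254), (247, 247, 247), (247, 247, 247), (247, 247, 247), (247, 247, 247), (247, 247, 247), (247, 248, 248), (240, 237, 230), (239, 235, 231), (239, 235, 233), (239, 236, 233), (239, 236, 233), (239, 235, 231)]
tail [121, 135, 171, 183, 181, 181, 180, 181, 181, 180, 169, 173, 177, 181, 174, 180, 186, 182, 185, 183, 118, 24, 33, 39, 40, 39, 38, 39, 40, 38, 41, 44, 48, 50, 48, 44, 39, 36, 36, 37]
cap shift px ((-3.3647365007799124, -0.434148680001762), 0.6679729171329074)
```

Finger force and the visible stem shortening (about 7 px, roughly 5 mm) agree on around 15 N so far. I need about 1.6 mm more.

>>> send_rows(dr=[[0, 0, 0], [0, 0, 0], [0, 0, 0], [0, 0, 0], [0, 0, 0], [0, 0, 0], [0, 0, 0], [0, 0, 0]], xyz=[[0, 0, 0], [0, 0, 0], [0, 0, 0], [0, 0, 0], [0, 0, 0], [0, 0, 0], [0, 0, 0], [0, 0, 0]], jaw=[47.5, 47, 46.5, 46, 45.5, 45, 44.5, 44])

```text
time_s: 32.75
eef_pos: [0.5633, 0.0716, 0.1159]
eef_rot: [0.0, 0.741, 0.672, 0.0]
wrist_force: [-7.1, 0.3, 17.0]
opening: 0.443
grasp_force: 12.0
```

>>> send_rows(dr=[[0, 0, 0], [0, 0, 0], [0, 0, 0], [0, 0, 0], [0, 0, 0], [0, 0, 0], [0, 0, 0], [0, 0, 0]], xyz=[[0, 0, 0], [0, 0, 0], [0, 0, 0], [0, 0, 0], [0, 0, 0], [0, 0, 0], [0, 0, 0], [0, 0, 0]], jaw=[44, 43.5, 43, 43, 43, 43, 43, 43])

```text
time_s: 33.75
eef_pos: [0.5633, 0.0716, 0.1159]
eef_rot: [0.0, 0.741, 0.672, 0.0]
wrist_force: [-6.5, 0.5, 17.0]
opening: 0.432
grasp_force: 12.3
```

Run:
```python
from h import *
go((.5637,.0714,.113),-5.5)
for f in('w6.png','w9.png','w10.png','w11.png',None):
    a=snap('wrist','w12.png') if f is None else cv2.imread('pics/'+f)[:,:,::-1]
    b=a[245:272,90:230].astype(int); m=(b[...,0]>200)&(b[...,1]>190)&(b[...,2]<150); print(f,'yellow area/max row',m.sum(),m.sum(1).max(), np.median(m.sum(1)[m.sum(1)>0]))
```

```text
t 33.75 pos [0.5633 0.0716 0.1159] yaw -5.6 xyz [-0.02, 0.04, 0.29] dr [0.01, 0.0, -0.01] F [-6.5  0.5 17. ] open 0.432 gf 12.3
w6.png yellow area/max row 258 16 7.0
w9.png yellow area/max row 333 24 11.0
w10.png yellow area/max row 309 25 9.0
w11.png yellow area/max row 225 24 6.0
None yellow area/max row 214 23 6.0
```

>>> send_rows(dr=[[0, 0, 0], [0, 0, 0], [0, 0, 0], [0, 0, 0], [0, 0, 0], [0, 0, 0], [0, 0, 0], [0, 0, 0]], xyz=[[0, 0, 0], [0, 0, 0], [0, 0, 0], [0, 0, 0], [0, 0, 0], [0, 0, 0], [0, 0, 0], [0, 0, 0]], jaw=[42.5, 42, 42, 42, 42, 42, 42, 42])

```text
time_s: 34.8
eef_pos: [0.5633, 0.0716, 0.116]
eef_rot: [0.0, 0.741, 0.672, 0.0]
wrist_force: [-7.7, -0.0, 17.7]
opening: 0.425
grasp_force: 12.6
```

Run:
```python
from h import *
go((.5637,.0714,.113),-5.5)
print(ctrl.hand_in())
```

```text
t 34.8 pos [0.5633 0.0716 0.116 ] yaw -5.6 xyz [-0.02, 0.04, 0.3] dr [0.01, 0.0, -0.01] F [-7.7 -0.  17.7] open 0.425 gf 12.6
the job is handed in; nothing more can be done
None
```

I handed the job in at 34.8 s with the jar released upright on the board and pressed into the cradle at about 20 N (estimated from 12.6 N finger force) and the levers still held; I viewed 12 pictures, two over the limit of 10, and the first squeeze closed above the bars without moving them.

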